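# Clear the incubator lid, then hold it just under its balance point

### The arm

A 6-joint arm with a two-finger parallel gripper is mounted at the origin on the work surface. World frame = base frame: x ahead of the robot, y to its left, z up, the work surface at z = 0. Lengths are in mm, angles in rad, forces in N, time in s.
With the tool pointing down it reaches from about 325 to 750 mm from the base axis. Payload 7.6 kg.
Tool frame: the origin (TCP) lies midway between the tips of the shut fingers; the grasp point (between the pads) lies 19 mm behind it (bot.grip_depth is the distance from the TCP to the grasp point, in mm); z points along the fingers, y is the line along which they close (so a half turn about z gives the same grasp; the last joint's range is limited). The gripper opens to 85 mm and grips with 20 to 120 N. Pads are 22 mm wide; open, the fingers measure 114 mm over their backs; the gripper's body (76 mm by 85 mm) begins 54 mm behind the grasp point. The pads swing forward as they close: fully open they stand 13 mm farther back than shut.
Start: joints at [1.157, 0.052, 1.401, -0, 1.689, -0.07], TCP at [176.945, 494.304, 231.323] pointing down, gripper open.
Joint ranges: [-2.9, 2.9], [-0.91, 2.17], [0.12, 2.37], [-1.06, 4.2], [0.26, 2.73], [-2.93, 2.93]. Speed limits (rad/s): [2.57, 2.57, 3.01, 3.14, 3.14, 3.14].

### API

Orientations are given as a unit quaternion [x, y, z, w].
In Python, from plant import bot gives the robot as it stands.
- The arm moves only by the tool apply_moves, never from a script. Its argument "deltas" is a list of rows, each a list of 6 numbers: the shift along the world's x, y, z in mm, then the turn, a rotation vector about the world's x, y, z in rad. A call has 1 to 5 rows; each row shifts and turns the commanded pose from where the row before left it; what a row does not reach is not made up. A row lasts 1/10 s, in which the tool goes at most 50 mm and 8.59 degrees, less where a joint would pass 70% of its speed; a pose out of reach is approached as far as the arm can. A call with a gripper value outside its range is refused whole. "hand" is the closure, from 0 (fully open) to 1 (shut), set as the call begins (left out, the last holds). The fingers move at their own pace and stop on an object; the grip force is fixed at half the most. Time passes only in rows, so rows that do not move let the fingers close. It gives the time, the measured TCP pose, the force, the opening and the grip force at its end, in the units of the state.
- bot.get_state(): the state, without advancing time (a new reading comes with each control period).
- bot.camera(name): name is "scene" or "top" or "wrist"; returns a dict with "frame" (400x640x3 uint8, red, green, blue), "mtx" (3x3 intrinsics, pixels), "D" ([k1, k2, p1, p2, k3] as OpenCV has them; the pictures are not rectified), "world_to_cam" (4x4, takes a point from world to camera coordinates). Camera axes: x right, y up, looking along -z (the intrinsics and any distortion apply to the point x, -y, -z); pixel columns grow to the right and rows downward; lengths in mm; the calibration is good to about 2 mm. A picture is of the moment at which its call begins. There is no depth.
- bot.sign_off(): hands the job in; it is judged then, once.
Trained networks look in the newest picture that a camera, given by its name, has taken for a name from the list of things; names that differ only in an ending like _2 or _b are one class to them, and where a whole thing is asked for, a point or a joint stands for the part that bears it (a point fixed in the world has none). Each returns a list of dicts, best first, with "conf" (0 to 1); they miss things now and then, are a little off and sometimes report something else, mostly with a low value. They report only what shows in the picture. A call takes as long as a camera call.
- bot.recognise(camera, thing): "pixel" ([column, row] in pixels, amid what is visible of it).
- bot.masks_of(camera, thing): "pixels" (400x640 bool, what is visible of it) and "pixel" ([column, row] in pixels, amid what is visible of it).
- bot.spot_point(camera, thing): "pixel" ([column, row] in pixels: a listed point, or the origin of a listed thing).
The state is a dict: "time": time; "joint_positions": joint angles; "qd": joint speeds; "joint_efforts": joint torques, N m; "ee_pos": TCP position; "tool_rot": TCP orientation; "force": force on the tool from outside, world axes, zero at the start; "moment": the same for the moment, N m; "opening": finger opening in mm; "grasp_force": force on a finger pad.
Only numpy, scipy, OpenCV 4.12 (cv2) and the standard library are available. Lean on these libraries where they do the work, as an engineer would, in place of code of your own. Each camera call takes 0.05 s, during which the arm holds its last target. There are 200 camera calls.

### The job

Broken ceramic chips lie on the shut lid of the bench incubator: wipe all three off it into the blue catch tray on its side with the orange scraper block, never touching the chips with the gripper, and set the scraper down on the bench. Then take the lid by its red bar, raise it clearly past its balance point without letting it spring wide open, bring it back and finish still holding it by the bar, steady, just below the balance point (about 5 degrees under it) so that a colleague can reach in. Leave the bottle, the tip box and the stack of dishes alone.

Things in the scene. Friction and masses are not known exactly. Their poses are not given: they have to be found in the camera images.
- incubator: White bench incubator, fixed; 160 (x) by 280 (y) mm, 100 mm high with its lid shut. Origin: on the bench, under the centre of the lid. Its x axis points from the lid's bar to the hinge (away from the robot, up to 0.25 rad of yaw), y to the left, z up. The shut lid's flat top is 100 mm above the bench and covers x -80 to 80, y -140 to 140 mm, with no rim. The blue catch tray stands against its right side (-y).
- tray_floor (a point): Centre of the inner floor of the blue open catch tray fixed to the incubator's right (-y) side, 4 mm above the bench. The tray is 170 by 130 mm (incubator x by y) and 50 mm high, walls 4 mm; its near edge lies right under the right edge of the lid.
- lid (a joint): Lid angle: 0 shut and level, growing as the bar side rises, stop at 1.45 rad (83 degrees). The 1.8 kg lid is carried by a spring: its balance point is at 0.80 rad (46 degrees). Below that it falls shut by itself (about 2 N at the bar when shut, about 0.5 N at 0.70 rad), above it the spring throws it open; it does not stay anywhere by friction. Wide open means beyond 1.2 rad (69 degrees).
- lid_hinge (a point): Middle of the lid's hinge line, at its far edge: incubator x 80, y 0, 92 mm above the bench. The hinge line runs along the incubator's y axis.
- lid_bar (a point): Middle of the lid's red round grab bar, 12 mm in diameter, 140 mm long along the incubator's y axis, held 50 mm in front of the lid's near edge by an arm at each end (arms 12 mm wide, centred 64 mm either side of the middle). 210 mm from the hinge line and at its height (92 mm above the bench) when shut; free space on both sides and below. Can be pinched from above with the fingers to its near and far side and turns between them.
- chip1: Reddish-brown ceramic chip, five-sided, 26 mm across, 8 mm thick, 12 g, lying loose on the lid. Origin: centre of its underside.
- chip2: Reddish-brown ceramic chip, six-sided, 24 mm across, 8 mm thick, 14 g, lying loose on the lid. Origin: centre of its underside.
- chip3: Reddish-brown ceramic chip, five-sided, 28 mm across, 8 mm thick, 16 g, lying loose on the lid. Origin: centre of its underside.
- scraper_mid (a point): Centre of the orange scraper block (half-way up, 30 mm above its underside): 130 mm long (its x axis), 26 mm thick (y), 60 mm high (z), 130 to 250 g, black rubber lower edge, standing upright on the bench. The upper 34 mm is a grip block 75 mm long, 26 mm thick.
- bottle: Amber bottle, 54 mm in diameter, 105 mm high, standing on the bench; leave alone. Origin: centre of its underside.
- tip_box: Blue box with clear top, 75 by 50 by 52 mm, on the bench; leave alone. Origin: centre of its underside.
- dishes: Stack of culture dishes, 60 mm in diameter, 48 mm high, on the bench; leave alone. Origin: centre of its underside.

How it is judged (in metres and radians):
On the way, in this order (a step that is already met when the one before it is completed fails the run):
1. all three chips lie in the catch tray, the lid still shut (y of chip1 in the frame of incubator between -0.272 and -0.14 m and x of chip1 in the frame of incubator between -0.086 and 0.086 m and z of each of chip1, chip2, chip3 in the frame of incubator below 0.045 m and y of chip2 in the frame of incubator between -0.272 and -0.14 m and x of chip2 in the frame of incubator between -0.086 and 0.086 m and y of chip3 in the frame of incubator between -0.272 and -0.14 m and x of chip3 in the frame of incubator between -0.086 and 0.086 m and value of joint lid below 0.06 rad), for 0.2 s.
2. the scraper stands or lies on the bench, let go, the lid still shut (height (world z) of scraper_mid below 0.045 m and linear speed of scraper below 0.03 m/s and contact force between the fingers and scraper below 0.3 N and not (y of scraper_mid in the frame of incubator between -0.275 and 0.14 m and x of scraper_mid in the frame of incubator between -0.09 and 0.09 m) and value of joint lid below 0.06 rad), for 0.2 s.
3. the lid is raised past its balance point (more than 0.84 rad) (value of joint lid above 0.84 rad), for 0.1 s.
At the end, for the whole second after the job is handed in: The gripper holds the lid by its bar (within 90 mm of its middle), steady (under 0.06 rad/s) at 0.58 to 0.785 rad, just below balance at 0.80; the scraper, let go, rests on the bench clear of incubator and tray and does not prop the lid; all three chips are in the tray (y of chip1 in the frame of incubator between -0.272 and -0.14 m and x of chip1 in the frame of incubator between -0.086 and 0.086 m and z of each of chip1, chip2, chip3 in the frame of incubator below 0.045 m and y of chip2 in the frame of incubator between -0.272 and -0.14 m and x of chip2 in the frame of incubator between -0.086 and 0.086 m and y of chip3 in the frame of incubator between -0.272 and -0.14 m and x of chip3 in the frame of incubator between -0.086 and 0.086 m and height (world z) of scraper_mid below 0.045 m and linear speed of scraper below 0.03 m/s and contact force between the fingers and scraper below 0.3 N and not (y of scraper_mid in the frame of incubator between -0.275 and 0.14 m and x of scraper_mid in the frame of incubator between -0.09 and 0.09 m) and value of joint lid between 0.58 and 0.785 rad and velocity of joint lid between -0.06 and 0.06 rad/s and contact force between the fingers and lid above 0.2 N and contact force between scraper and lid below 0.1 N and distance between the grasp point and lid_bar below 0.09 m); the arm keeps its last pose, push and grip.
It fails at once if the lid springs wide open (beyond 1.2 rad) (value of joint lid above 1.2 rad).
It fails at once if the gripper touches a chip (contact force between any of the fingers, the arm and chip1 above 0.3 N or contact force between any of the fingers, the arm and chip2 above 0.3 N or contact force between any of the fingers, the arm and chip3 above 0.3 N).
It fails at once if the bottle, the tip box or the dishes are moved more than 30 mm or tipped (distance of any of bottle, tip_box, dishes from where it was at the start of the episode above 0.03 m or angle between any of bottle, tip_box, dishes's own z axis and vertical above 0.5 rad).
It also fails if it takes over 70 s, if anything falls off the work surface, if the arm or the gripper's body presses on something with over 40 N, if the wrist force passes 120 N, or if a joint passes its speed limit or range.

## Working session

There is one attempt and no reset: what is moved stays moved. The work goes in short steps, Python scripts to look and compute and a tool call to move; the robot and the scene stay as the last step left them, time stands still between calls to the robot, and variables do not carry over. Pictures are saved under pics/ and viewed, at most 10 in all, crops included, and the job is handed in when it is done.

Besides the shell and the picture viewer there is one more tool, called after "Emit:" as name([rows], argument=value, ...), one row to a line, values as JSON. apply_moves: Moves the arm, as the interface text tells. Its arguments: {"type":"object","properties":{"deltas":{"type":"array"},"hand":{"type":"number"}},"required":["deltas"]}

```bash
mkdir -p pics; cat > h.py <<'E'
import numpy as np, cv2
from plant import bot
def ray(c,px):
    u=cv2.undistortPoints(np.array([[px]],float),np.array(c["mtx"]),np.array(c["D"]))[0,0]
    T=np.array(c["world_to_cam"]);R=T[:3,:3];t=T[:3,3]
    return -R.T@t, R.T@np.array([u[0],-u[1],-1.])
def onz(c,px,z):
    o,d=ray(c,px); return o+d*(z-o[2])/d[2]
def proj(c,P):
    T=np.array(c["world_to_cam"]);p=T[:3,:3]@np.array(P,float)+T[:3,3]
    q=np.array([[p[0],-p[1],-p[2]]])
    return cv2.projectPoints(q,np.zeros(3),np.zeros(3),np.array(c["mtx"]),np.array(c["D"]))[0].ravel()
def save(c,n,s=1): cv2.imwrite(n,cv2.cvtColor(np.array(c["frame"]),cv2.COLOR_RGB2BGR))
E
python3 - <<'E'
from h import *
Z=dict(incubator=0,tray_floor=4,lid_hinge=92,lid_bar=92,chip1=100,chip2=100,chip3=100,scraper_mid=30,bottle=0,tip_box=0,dishes=0)
np.set_printoptions(precision=1,suppress=True)
for n in ("top","scene"):
    c=bot.camera(n); save(c,f"pics/{n}.png")
    for k,z in Z.items():
        r=bot.spot_point(n,k)
        for d in r[:3]: print(n,k,round(d["conf"],2),np.array(d["pixel"]),onz(c,d["pixel"],z)[:2])
    m=bot.masks_of(n,"scraper_mid")
    if m:
        ys,xs=np.nonzero(m[0]["pixels"]);print(cv2.minAreaRect(np.c_[xs,ys].astype(np.float32)))
print(bot.get_state()["tool_rot"])
E
```

```text
top incubator 0.7 [338.8 196.2] [568.9 -75.7]
top incubator 0.25 [340.  163.8] [670.8 -81. ]
top tray_floor 0.95 [400.9 188.9] [ 589.3 -267.7]
top lid_hinge 0.89 [338.6 163.6] [652.1 -72.1]
top lid_bar 0.86 [341.1 235.5] [441.8 -76. ]
top chip1 0.62 [320. 189.] [576.2 -16.8]
top chip1 0.56 [348.5 186.3] [583.3 -99.3]
top chip1 0.42 [360.9 195. ] [ 557.5 -134.6]
top chip2 0.62 [320. 189.] [576.2 -16.8]
top chip2 0.56 [348.5 186.3] [583.3 -99.3]
top chip2 0.42 [360.9 195. ] [ 557.5 -134.6]
top chip3 0.62 [320. 189.] [576.2 -16.8]
top chip3 0.56 [348.5 186.3] [583.3 -99.3]
top chip3 0.42 [360.9 195. ] [ 557.5 -134.6]
top scraper_mid 0.74 [172.6 218.8] [500.9 425.6]
top bottle 0.77 [220.4 193.3] [581.4 289.5]
top tip_box 0.86 [225.6 242.8] [428.9 271.4]
top dishes 0.91 [465.6 215.5] [ 505.2 -465.1]
top dishes 0.74 [358.4 195.1] [ 571.8 -136.3]
top dishes 0.47 [172.5 218.8] [503.9 434.6]
((173.0, 220.0), (42.0, 14.0), 90.0)
scene incubator 0.57 [292.2 241. ] [581.8 -69.7]
scene tray_floor 0.82 [219.4 249.5] [ 599.3 -271.5]
scene lid_hinge 0.59 [291.4 251.1] [660.1 -71.5]
scene lid_bar 0.88 [286.8 184.3] [450.8 -77.5]
scene chip1 0.75 [292.7 248.8] [657.8 -67.9]
scene chip1 0.51 [280.7 223.3] [581.2 -96.7]
scene chip1 0.42 [262.9 214.2] [ 550.6 -143.4]
scene chip2 0.75 [292.7 248.8] [657.8 -67.9]
scene chip2 0.51 [280.7 223.3] [581.2 -96.7]
scene chip2 0.42 [262.9 214.2] [ 550.6 -143.4]
scene chip3 0.75 [292.7 248.8] [657.8 -67.9]
scene chip3 0.51 [280.7 223.3] [581.2 -96.7]
scene chip3 0.42 [262.9 214.2] [ 550.6 -143.4]
scene scraper_mid 0.7 [461.8 204.7] [506.  425.9]
scene scraper_mid 0.24 [293.4 251. ] [628.6 -67.1]
scene bottle 0.63 [415.1 234.7] [580.9 281. ]
scene tip_box 0.64 [403.1 192.8] [435.3 271.2]
scene dishes 0.56 [153.7 227.7] [ 516.9 -462.4]
scene dishes 0.38 [218.7 248.1] [ 592.7 -274.5]
((460.7000427246094, 206.09999084472656), (43.63943099975586, 17.708751678466797), 71.56504821777344)
[0.2 1.  0.  0. ]
```

```bash
python3 - <<'E'
import cv2
a=cv2.imread("pics/top.png")[140:260,130:510]
cv2.imwrite("pics/topc.png",cv2.resize(a,None,fx=2.1,fy=2.1,interpolation=cv2.INTER_CUBIC))
from h import *
from scipy.spatial.transform import Rotation as R
s=bot.get_state();print(s["tool_rot"],R.from_quat(s["tool_rot"]).as_matrix(),s["opening"])
E
```

```text
[1.71052780e-01 9.85261865e-01 6.69918159e-05 8.26012606e-07] [[-9.41481893e-01  3.37063562e-01  2.45459501e-05]
 [ 3.37063562e-01  9.41481884e-01  1.31726379e-04]
 [ 2.12905953e-05  1.32291546e-04 -9.99999991e-01]] 85.37371128587613
```

View pics/topc.png

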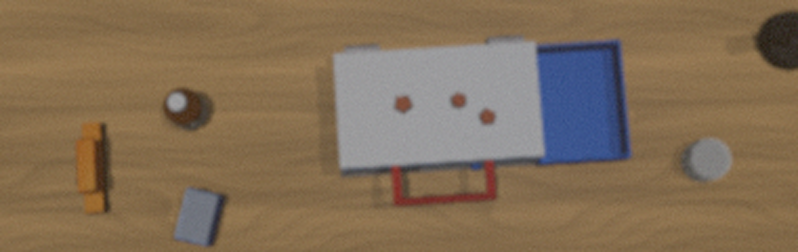

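View pics/scene.png

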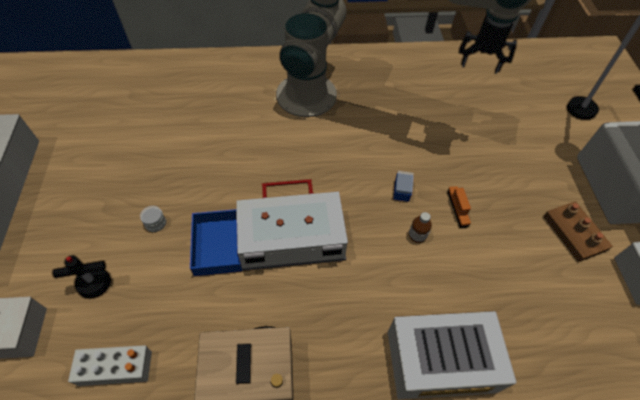

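The crop shows the lid with corners near crop (333,54), (537,42), (545,157) and (341,169). The chips are at (403,104), (459,100) and (488,117), the red bar at the bottom near (445,200), and the scraper at (90,168), nearly along world x. The networks' points agree with the picture. Next I refine the yaw values.

```bash
python3 - <<'E'
from h import *
np.set_printoptions(precision=1,suppress=True)
c=bot.camera("top")
def up(p): return [p[0]/2.1+130-.25,p[1]/2.1+140-.25]
C=np.array([onz(c,up(p),100)[:2] for p in [(333,54),(537,42),(545,157),(341,169)]]);print(C,C.mean(0))
d=(C[0]-C[1])+(C[3]-C[2]);print("yaw from y edges",np.arctan2(-d[0],d[1]));d=(C[0]-C[3])+(C[1]-C[2]);print(np.arctan2(d[1],d[0]))
for p in [(403,104),(459,100),(488,117)]: print(onz(c,up(p),104)[:2])
m=cv2.cvtColor(c["frame"],cv2.COLOR_RGB2HSV)
# bar ends, red
b=(((m[...,0]<5)|(m[...,0]>174))&(m[...,1]>150)); b[:222]=0; b[:, :300]=0;b[:,390:]=0
ys,xs=np.nonzero(b);print(xs.min(),xs.max(),ys.min(),ys.max())
Bp=np.array([onz(c,(x,np.mean(ys[(xs==x)&(ys>228)])),92)[:2] for x in range(xs.min()+4,xs.max()-3)]);print(Bp[0],Bp[-1],np.polyfit(Bp[:,1],Bp[:,0],1))
print("bar ends",onz(c,(xs.min()-.5,235),92)[:2],onz(c,(xs.max()+.5,235),92)[:2])
M=bot.masks_of("top","scraper_mid")[0]["pixels"];ys,xs=np.nonzero(M)
P=np.array([onz(c,(x,y),30)[:2] for x,y in zip(xs,ys)],np.float32);print(cv2.minAreaRect(P))
for y in range(ys.min(),ys.max()+1,3):
  q=xs[ys==y];print(y,onz(c,(q.min()-.5,y),26)[:2],onz(c,(q.max()+.5,y),26)[:2],onz(c,(q.min()-.5,y),60)[1])
s=c["frame"][190:250,155:190].copy();cv2.imwrite("pics/scr.png",cv2.resize(cv2.cvtColor(s,cv2.COLOR_RGB2BGR),None,fx=9,fy=9))
E
```

```text
[[ 646.2   74.4]
 [ 660.6 -208.4]
 [ 500.2 -214.9]
 [ 486.5   64. ]] [573.3 -71.2]
yaw from y edges 0.049952814001944235
0.05307047878893871
[574.7 -21.5]
[579.5 -98.4]
[ 555.6 -137.7]
317 365 222 236
[442.4 -18.3] [ 445.5 -133.2] [ -0.  441.6]
bar ends [444.   -5.4] [ 442.5 -146.1]Traceback (most recent call last):
  File "<stdin>", line 14, in <module>
IndexError: list index out of range
```

Incubator: origin about (573,-71), yaw 0.05, which matches the bar (443,-77) and hinge (653,-70). I move over the scraper and look with the wrist camera.

Emit:
apply_moves([
  [40,-8,0,0,0,0.1],
  [40,-8,0,0,0,0.1],
  [40,-8,0,0,0,0.1],
  [40,-8,0,0,0,0.09],
  [40,-8,0,0,0,0],
], hand=0)

```text
time: 1.9
ee_pos: [378.5, 453.8, 231.4]
tool_rot: [-0.024, 1.0, 0.0, 0.0]
force: [0.1, 0.6, 0.7]
opening: 85.3
grasp_force: 0.0
```

Emit:
apply_moves([
  [40,-8,0,0,0,0],
  [40,-8,-10,0,0,0],
  [36,-8,-20,0,0,0],
  [10,-4,-10,0,0,0],
  [0,0,0,0,0,0],
])

```text
time: 2.4
ee_pos: [503.3, 425.0, 188.4]
tool_rot: [-0.022, 1.0, -0.001, -0.002]
force: [-0.2, 0.2, -0.1]
opening: 85.5
grasp_force: 0.0
```

```bash
python3 - <<'E'
from h import *
np.set_printoptions(precision=3,suppress=True)
s=bot.get_state();print(s["time"],s["ee_pos"],s["tool_rot"],s["joint_positions"],s["force"])
c=bot.camera("wrist");save(c,"pics/w1.png")
for d in bot.spot_point("wrist","scraper_mid")[:2]: print(d,onz(c,d["pixel"],30))
m=cv2.cvtColor(c["frame"],cv2.COLOR_RGB2HSV)
b=((m[...,0]>5)&(m[...,0]<18)&(m[...,1]>190)&(m[...,2]>90)).astype(np.uint8)
n,l,st,ce=cv2.connectedComponentsWithStats(b);i=1+np.argmax(st[1:,4]);print(st[i],ce[i])
E
```

```text
2.4 [503.332 424.98  188.4  ] [-0.022  1.    -0.001 -0.002] [ 0.645  0.453  1.015  0.     1.678 -0.97 ] [-0.221  0.246 -0.067]
{'pixel': [319.2, 181.5], 'conf': 0.79} [499.024 424.223  30.   ]
[ 304  120   27  116 1889] [318.07  184.933]
```

View pics/w1.png

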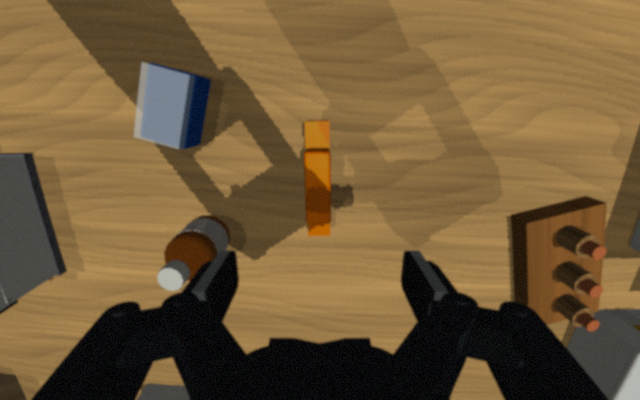

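The scraper is aligned between the fingers (columns 304–331, rows 120–236), centre about (500,424). I descend and grip.

Emit:
apply_moves([
  [-3,-1,-40,0,0,0],
  [0,0,-40,0,0,0],
  [0,0,-40,0,0,0],
  [0,0,-30,0,0,0],
  [0,0,-11,0,0,0],
])

```text
time: 3.0
ee_pos: [497.4, 425.5, 28.1]
tool_rot: [-0.024, 1.0, -0.001, -0.002]
force: [0.1, -0.4, 0.4]
opening: 85.4
grasp_force: 0.0
```

Emit:
apply_moves([
  [0,0,0,0,0,0],
  [0,0,0,0,0,0],
  [0,0,0,0,0,0],
  [0,0,0,0,0,0],
  [0,0,0,0,0,0],
], hand=1)

```text
time: 3.5
ee_pos: [500.7, 426.0, 32.3]
tool_rot: [-0.023, 1.0, 0.001, 0.001]
force: [-0.7, -0.9, 6.0]
opening: 25.1
grasp_force: 59.8
```

Emit:
apply_moves([
  [0,0,10,0,0,0],
  [0,0,25,0,0,0],
  [0,0,45,0,0,0],
  [0,0,45,0,0,0],
  [0,0,35,0,0,0],
])

```text
time: 4.0
ee_pos: [500.1, 425.4, 194.0]
tool_rot: [-0.023, 1.0, 0.001, 0.001]
force: [0.7, 0.6, -1.2]
opening: 25.3
grasp_force: 59.1
```

Emit:
apply_moves([
  [0,0,0,0,0,0],
  [0,0,0,0,0,0],
])

```text
time: 4.2
ee_pos: [500.1, 425.3, 191.2]
tool_rot: [-0.023, 1.0, 0.0, 0.001]
force: [0.4, 1.0, -2.1]
opening: 25.1
grasp_force: 59.1
```

```bash
python3 - <<'E'
from h import *
np.set_printoptions(precision=3,suppress=True)
s=bot.get_state();print(s["time"],s["ee_pos"],s["tool_rot"],s["joint_positions"],s["force"],s["moment"])
c=bot.camera("wrist");save(c,"pics/w2.png")
E
```

```text
4.2 [500.085 425.294 191.224] [-0.023  1.     0.     0.001] [ 0.648  0.44   1.026  0.     1.674 -0.968] [ 0.446  0.959 -2.098] [-0.012 -0.009 -0.003]
```

View pics/w2.png

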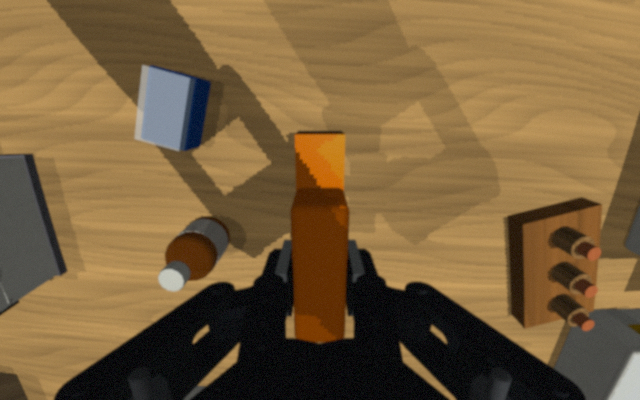

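Scraper is held straight between the fingers (about 2 N of weight). I carry it high over the bottle to the left end of the lid.

Emit:
apply_moves([
  [3,-20,0,0,0,0],
  [7,-44,0,0,0,0],
  [7,-44,0,0,0,0],
  [7,-44,0,0,0,0],
  [7,-44,0,0,0,0],
])

```text
time: 4.75
ee_pos: [530.0, 227.3, 187.8]
tool_rot: [-0.023, 1.0, -0.001, -0.002]
force: [-0.4, -0.7, -1.3]
opening: 25.1
grasp_force: 59.3
```

Emit:
apply_moves([
  [7,-44,0,0,0,0],
  [7,-44,0,0,0,0],
  [7,-44,0,0,0,0],
  [7,-44,0,0,0,0],
  [4,-24,0,0,0,0],
])

```text
time: 5.25
ee_pos: [562.1, 26.0, 187.9]
tool_rot: [-0.022, 1.0, -0.0, -0.002]
force: [0.2, 0.2, -2.1]
opening: 25.4
grasp_force: 59.4
```

Emit:
apply_moves([
  [0,0,-20,0,0,0],
  [0,0,-15,0,0,0],
  [0,0,-10,0,0,0],
  [0,0,-5,0,0,0],
  [0,0,0,0,0,0],
])

```text
time: 5.75
ee_pos: [562.4, 29.9, 139.2]
tool_rot: [-0.024, 1.0, 0.0, -0.001]
force: [0.4, 0.3, -1.0]
opening: 25.2
grasp_force: 59.4
```

```bash
python3 - <<'E'
from h import *
np.set_printoptions(precision=1,suppress=True)
for n in("wrist","scene"):
    c=bot.camera(n);save(c,f"pics/{n}3.png")
    m=cv2.cvtColor(c["frame"],cv2.COLOR_RGB2HSV)
    for d in bot.spot_point(n,"chip1")[:4]: print(n,round(d["conf"],2),np.array(d["pixel"]),onz(c,d["pixel"],100))
E
```

```text
wrist 0.97 [ 81.1 208.4] [ 556.4 -138.5  100. ]
wrist 0.74 [245.  239.7] [574.  -21.9 100. ]
wrist 0.66 [142.1 241.7] [579.7 -96.9 100. ]
scene 0.57 [262.1 213.4] [ 548.  -145.5  100. ]
scene 0.57 [310.7 219.5] [573.9 -17.4 100. ]
scene 0.23 [414.6 235.5] [636.9 248.9 100. ]
```

View pics/wrist3.png

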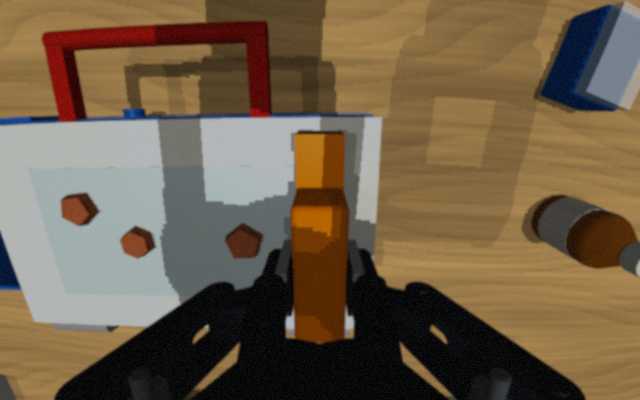

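All three chips lie clear on the right of the scraper, which is over the lid's left end. I lower it to light contact.

Emit:
apply_moves([
  [0,0,-2,0,0,0],
  [0,0,-2,0,0,0],
  [0,0,-1,0,0,0],
  [0,0,0,0,0,0],
])

```text
time: 6.35
ee_pos: [562.8, 29.3, 135.1]
tool_rot: [-0.023, 1.0, 0.0, -0.0]
force: [-0.6, 0.7, -0.9]
opening: 25.2
grasp_force: 59.4
```

Emit:
apply_moves([
  [0,0,-1,0,0,0],
  [0,0,0,0,0,0],
])

```text
time: 6.55
ee_pos: [562.9, 29.3, 134.2]
tool_rot: [-0.023, 1.0, 0.0, -0.0]
force: [-0.0, -0.1, -0.8]
opening: 25.0
grasp_force: 59.4
```

Emit:
apply_moves([
  [0,0,-1,0,0,0],
  [0,0,0,0,0,0],
])

```text
time: 6.75
ee_pos: [562.9, 29.3, 133.2]
tool_rot: [-0.023, 1.0, 0.0, -0.0]
force: [0.8, 0.2, -1.2]
opening: 25.2
grasp_force: 59.4
```

Emit:
apply_moves([
  [0,0,-1,0,0,0],
  [0,0,0,0,0,0],
])

```text
time: 6.95
ee_pos: [563.0, 29.3, 132.4]
tool_rot: [-0.023, 1.0, 0.0, 0.0]
force: [0.5, 0.3, -1.1]
opening: 24.8
grasp_force: 59.5
```

Emit:
apply_moves([
  [0,0,-1,0,0,0],
  [0,0,0,0,0,0],
])

```text
time: 7.15
ee_pos: [563.1, 29.3, 132.2]
tool_rot: [-0.023, 1.0, 0.0, 0.0]
force: [-3.1, 0.4, 3.9]
opening: 25.1
grasp_force: 60.1
```

Emit:
apply_moves([
  [0,0,-1,0,0,0],
  [0,0,0,0,0,0],
])

```text
time: 7.35
ee_pos: [563.2, 29.3, 132.2]
tool_rot: [-0.023, 1.0, -0.0, 0.001]
force: [-5.8, -0.4, 9.6]
opening: 25.2
grasp_force: 60.9
```

Emit:
apply_moves([
  [0,-4,1.5,0,0,0],
  [0.5,-10,0,0,0,0],
  [0.5,-12,0,0,0,0],
  [0.7,-14,0,0,0,0],
  [0.8,-15,0,0,0,0],
])

```text
time: 7.85
ee_pos: [565.7, -26.9, 132.2]
tool_rot: [-0.023, 1.0, 0.0, 0.0]
force: [-0.1, 2.6, 4.7]
opening: 25.2
grasp_force: 60.2
```

Emit:
apply_moves([
  [0.8,-15,0,0,0,0],
  [0.8,-15,0,0,0,0],
  [0.8,-15,0,0,0,0],
  [0.8,-15,0,0,0,0],
  [0.8,-15,0,0,0,0],
])

```text
time: 8.35
ee_pos: [569.6, -102.2, 132.2]
tool_rot: [-0.023, 1.0, 0.0, 0.0]
force: [-1.2, 3.3, 6.4]
opening: 24.5
grasp_force: 60.2
```

```bash
python3 - <<'E'
from h import *
np.set_printoptions(precision=1,suppress=True)
for n in("wrist","scene"):
    c=bot.camera(n);save(c,f"pics/{n}4.png")
    for d in bot.spot_point(n,"chip1")[:4]: print(n,round(d["conf"],2),np.array(d["pixel"]),onz(c,d["pixel"],100))
s=bot.get_state();print(s["ee_pos"],s["force"])
E
```

```text
wrist 0.72 [263.  207.8] [ 554.3 -139.5  100. ]
wrist 0.72 [278.2 243.3] [ 579.4 -129.6  100. ]
wrist 0.59 [243.3 249.3] [ 585.1 -153.6  100. ]
scene 0.59 [266.3 223. ] [ 578.2 -134.4  100. ]
scene 0.57 [263.6 212.9] [ 546.6 -141.5  100. ]
scene 0.36 [252.7 223.2] [ 576.9 -170.   100. ]
[ 569.5 -103.4  132.2] [ 0.7 -3.4  5.8]
```

Emit:
apply_moves([
  [0.7,-13,0,0,0,0],
  [0.7,-13,0,0,0,0],
  [0.7,-13,0,0,0,0],
  [0.7,-13,0,0,0,0],
  [0.6,-12,0,0,0,0],
])

```text
time: 9.05
ee_pos: [572.9, -165.3, 132.2]
tool_rot: [-0.023, 1.0, 0.001, 0.0]
force: [-0.4, 3.7, 5.8]
opening: 24.7
grasp_force: 60.3
```

Emit:
apply_moves([
  [0.6,-12,0,0,0,0],
  [0.6,-12,0,0,0,0],
  [0.6,-12,0,0,0,0],
  [0.6,-12,0,0,0,0],
  [0.6,-10,1,0,0,0],
])

```text
time: 9.55
ee_pos: [575.4, -223.7, 132.3]
tool_rot: [-0.023, 1.0, 0.0, -0.0]
force: [1.3, 0.6, -0.5]
opening: 24.9
grasp_force: 59.4
```

Emit:
apply_moves([
  [0,-5,10,0,0,0],
  [0,0,30,0,0,0],
  [0,0,20,0,0,0],
  [0,0,0,0,0,0],
])

```text
time: 9.95
ee_pos: [576.7, -228.6, 196.3]
tool_rot: [-0.023, 1.0, -0.001, 0.002]
force: [0.6, 0.1, -0.7]
opening: 25.1
grasp_force: 59.3
```

```bash
python3 - <<'E'
from h import *
np.set_printoptions(precision=1,suppress=True)
ims=[]
for n in("wrist","scene"):
    c=bot.camera(n);ims.append(c["frame"])
    for d in bot.spot_point(n,"chip1")[:4]: print(n,round(d["conf"],2),np.array(d["pixel"]),onz(c,d["pixel"],4))
s=bot.get_state();print(s["ee_pos"],s["force"])
a=cv2.resize(ims[1][150:300,150:390],(640,400),interpolation=cv2.INTER_CUBIC)
v=cv2.resize(np.vstack([ims[0],a]),(480,600))
cv2.imwrite("pics/v5.png",v[...,::-1])
E
```

```text
wrist 0.73 [125.8 104.4] [ 500.6 -455.8    4. ]
wrist 0.56 [293.2 183.4] [ 586.  -260.5    4. ]
scene 0.59 [223.5 247.2] [ 592.8 -260.6    4. ]
[ 575.1 -227.4  190.6] [ 0.5  0.1 -1.2]
```

View pics/v5.png

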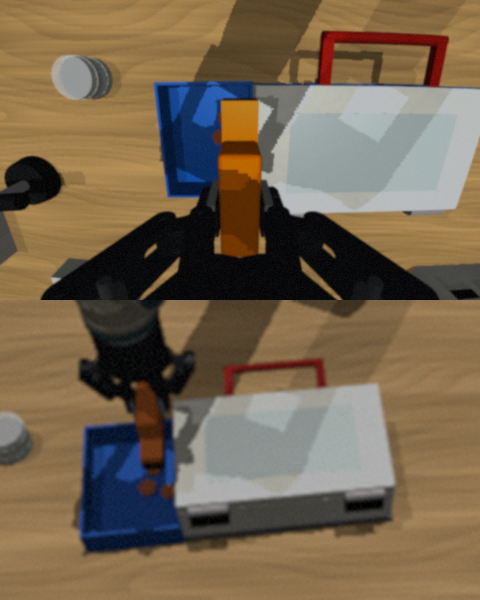

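The lid is clear and the chips show in the blue tray (crop around (150,487) and (165,492)), one perhaps hidden under the scraper. I set the scraper down on the bench in front of the tray.

Emit:
apply_moves([
  [-36,-14,0,0,0,0],
  [-36,-14,0,0,0,0],
  [-36,-14,0,0,0,0],
  [-36,-14,0,0,0,0],
  [-36,-14,0,0,0,0],
])

```text
time: 10.65
ee_pos: [393.9, -297.5, 191.1]
tool_rot: [-0.023, 1.0, 0.001, -0.001]
force: [0.5, -0.4, -1.0]
opening: 24.9
grasp_force: 59.4
```

Emit:
apply_moves([
  [0,0,-40,0,0,0],
  [0,0,-45,0,0,0],
  [0,0,-40,0,0,0],
  [0,0,-20,0,0,0],
  [0,0,0,0,0,0],
])

```text
time: 11.15
ee_pos: [393.2, -295.5, 43.1]
tool_rot: [-0.023, 1.0, 0.003, -0.004]
force: [-0.2, -0.4, -0.6]
opening: 24.8
grasp_force: 59.3
```

```bash
python3 - <<'E'
from h import *
np.set_printoptions(precision=1,suppress=True)
s=bot.get_state();print(s["ee_pos"],s["force"])
O=np.array([573,-71]);cy,sy=np.cos(.05),np.sin(.05)
for n in("scene","top"):
    c=bot.camera(n)
    for d in bot.spot_point(n,"chip1")[:5]:
        p=onz(c,d["pixel"],4);q=p[:2]-O;print(n,round(d["conf"],2),np.array(d["pixel"]),p,"inc",np.array([cy*q[0]+sy*q[1],-sy*q[0]+cy*q[1]]))
    if n=="top": a=c["frame"][150:240,300:430]
    else: b=c["frame"][180:290,170:360]
v=np.vstack([cv2.resize(a,(433,300),interpolation=cv2.INTER_CUBIC),cv2.resize(b,(433,251),interpolation=cv2.INTER_CUBIC)])
cv2.imwrite("pics/v6.png",v[...,::-1])
E
```

```text
[ 393.2 -295.5   43.1] [-0.2 -0.4 -0.6]
scene 0.64 [234.1 245.1] [ 587.8 -231.5    4. ] inc [   6.8 -161.1]
scene 0.45 [225.  244.2] [ 583.6 -256.9    4. ] inc [   1.3 -186.2]
scene 0.41 [226.5 233.5] [ 549.6 -254.3    4. ] inc [ -32.5 -181.9]
top 0.49 [398.3 189.9] [ 586.2 -259.6    4. ] inc [   3.8 -189. ]
top 0.48 [388.  186.4] [ 597.5 -228.1    4. ] inc [  16.6 -158.1]
top 0.42 [396.5 200.1] [ 554.5 -253.     4. ] inc [ -27.6 -180.9]
```

View pics/v6.png

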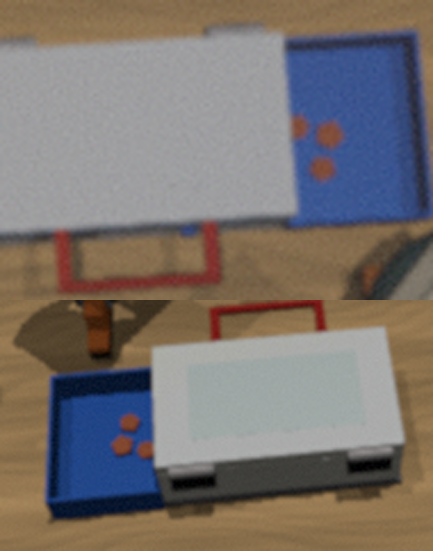

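All three chips are in the tray: crop (299,127), (329,135) and (321,168), at incubator y −158 to −189. I set the scraper down and release.

Emit:
apply_moves([
  [0,0,-6,0,0,0],
  [0,0,-3,0,0,0],
  [0,0,-1.5,0,0,0],
  [0,0,0,0,0,0],
])

```text
time: 11.75
ee_pos: [395.8, -297.6, 37.1]
tool_rot: [-0.023, 1.0, 0.0, -0.0]
force: [-1.2, 0.6, -2.2]
opening: 25.3
grasp_force: 59.3
```

Emit:
apply_moves([
  [0,0,0,0,0,0],
  [0,0,0,0,0,0],
  [0,0,0,0,0,0],
  [0,0,0,0,0,0],
  [0,0,0,0,0,0],
], hand=0)

```text
time: 12.25
ee_pos: [395.9, -297.7, 37.4]
tool_rot: [-0.023, 1.0, -0.0, 0.0]
force: [-0.2, 0.7, 0.7]
opening: 85.4
grasp_force: 0.0
```

Emit:
apply_moves([
  [0,0,20,0,0,0],
  [0,0,45,0,0,0],
  [0,0,45,0,0,0],
  [0,0,40,0,0,0],
  [0,0,0,0,0,0],
])

```text
time: 12.75
ee_pos: [397.8, -299.4, 194.2]
tool_rot: [-0.023, 1.0, -0.004, 0.004]
force: [0.7, -1.0, 0.0]
opening: 85.4
grasp_force: 0.0
```

```bash
python3 - <<'E'
from h import *
np.set_printoptions(precision=1,suppress=True)
s=bot.get_state();print(s["ee_pos"],s["force"],s["joint_positions"])
c=bot.camera("wrist");save(c,"pics/w7.png")
for d in bot.spot_point("wrist","scraper_mid")[:2]: print(d,onz(c,d["pixel"],30))
for d in bot.spot_point("wrist","lid_bar")[:2]: print(d,onz(c,d["pixel"],92))
E
```

```text
[ 397.8 -299.4  194.2] [ 0.7 -1.   0. ] [-0.7 -0.   1.5  0.   1.6 -2.3]
{'pixel': [320.3, 178.0], 'conf': 0.91} [ 392.9 -299.9   30. ]
{'pixel': [539.0, 252.5], 'conf': 0.59} [442.4 -80.6  92. ]
```

View pics/w7.png

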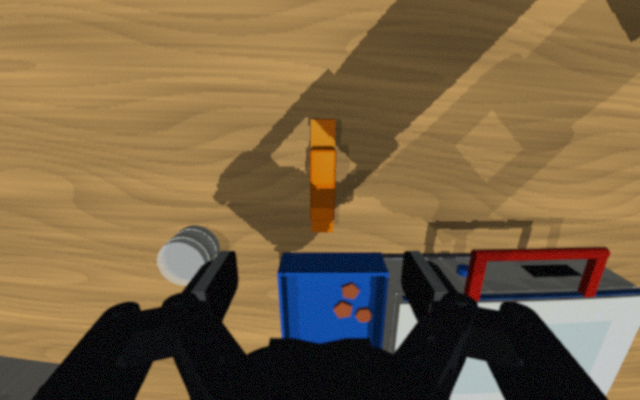

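The scraper stands upright on the bench, the dishes are untouched, and the three chips are in the tray near (350,300). Next I go over the bar with the gripper turned −90° and half closed.

Emit:
apply_moves([
  [4,20,0,0,0,-0.143],
  [4,20,0,0,0,-0.143],
  [4,20,0,0,0,-0.143],
  [4,20,0,0,0,-0.143],
  [4,20,0,0,0,-0.143],
], hand=0.53)

```text
time: 13.4
ee_pos: [415.2, -196.5, 185.1]
tool_rot: [0.331, 0.944, 0.0, -0.002]
force: [1.4, -0.7, -0.3]
opening: 40.0
grasp_force: 0.0
```

Emit:
apply_moves([
  [4,20,0,0,0,-0.143],
  [4,20,0,0,0,-0.143],
  [4,20,0,0,0,-0.143],
  [4,20,0,0,0,-0.143],
  [4,20,0,0,0,-0.143],
])

```text
time: 13.9
ee_pos: [435.1, -96.6, 185.2]
tool_rot: [0.64, 0.768, -0.001, -0.002]
force: [1.0, -0.4, 0.1]
opening: 40.3
grasp_force: 0.0
```

Emit:
apply_moves([
  [4,20,0,0,0,-0.143],
  [2,0,0,0,0,0],
  [0,0,0,0,0,0],
  [0,0,0,0,0,0],
])

```text
time: 14.3
ee_pos: [441.5, -78.3, 186.5]
tool_rot: [0.691, 0.723, -0.0, -0.001]
force: [-0.5, -0.6, 0.4]
opening: 40.2
grasp_force: 0.0
```

```bash
python3 - <<'E'
from h import *
from scipy.spatial.transform import Rotation as R
np.set_printoptions(precision=3,suppress=True)
s=bot.get_state();print(s["ee_pos"],s["force"],s["joint_positions"],s["opening"]);print(R.from_quat(s["tool_rot"]).as_matrix())
c=bot.camera("wrist");save(c,"pics/w8.png")
for d in bot.spot_point("wrist","lid_bar")[:2]: print(d,onz(c,d["pixel"],92))
m=bot.masks_of("wrist","lid_bar")
hs=cv2.cvtColor(c["frame"],cv2.COLOR_RGB2HSV)
b=(((hs[...,0]<5)|(hs[...,0]>174))&(hs[...,1]>150)&(hs[...,2]>60))
ys,xs=np.nonzero(b);print(xs.min(),xs.max(),ys.min(),ys.max())
E
```

```text
[441.484 -78.274 186.49 ] [-0.485 -0.623  0.448] [-0.258 -0.149  1.684 -0.     1.608 -0.304] 40.23529413268816
[[-0.046  0.999 -0.001]
 [ 0.999  0.046  0.   ]
 [ 0.    -0.001 -1.   ]]
{'pixel': [321.6, 202.7], 'conf': 0.83} [442.6   -78.654  92.   ]
317 385 119 273
```

View pics/w8.png

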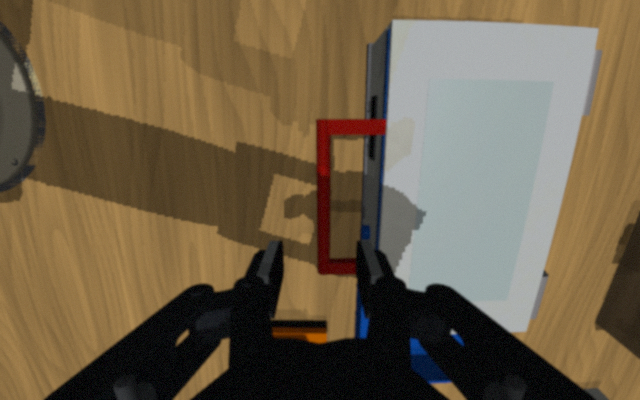

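The red bar is at column 322, centred between the half-closed fingers (440 vs 442.6 mm). I descend and pinch.

Emit:
apply_moves([
  [1,0,-35,0,0,0],
  [0,0,-35,0,0,0],
  [0,0,-25,0,0,0],
  [0,0,-15,0,0,0],
  [0,0,-4,0,0,0],
])

```text
time: 14.95
ee_pos: [441.6, -77.8, 71.4]
tool_rot: [0.691, 0.722, -0.001, -0.002]
force: [-0.9, 0.3, 0.0]
opening: 40.1
grasp_force: 0.0
```

Emit:
apply_moves([
  [0,0,0,0,0,0],
  [0,0,0,0,0,0],
  [0,0,0,0,0,0],
  [0,0,0,0,0,0],
  [0,0,0,0,0,0],
], hand=1)

```text
time: 15.45
ee_pos: [444.6, -78.0, 75.0]
tool_rot: [0.691, 0.723, 0.002, 0.002]
force: [5.2, -0.2, -2.2]
opening: 10.0
grasp_force: 58.4
```

Emit:
apply_moves([
  [0,0,4.2,0,0,0],
  [0.3,0,8.4,0,0,0],
  [0.7,0,8.4,0,0,0],
  [1.3,0.1,10.4,0,0,0],
  [1.8,0.1,10.3,0,0,0],
])

```text
time: 15.95
ee_pos: [448.6, -77.8, 116.7]
tool_rot: [0.691, 0.723, 0.001, 0.002]
force: [9.6, -0.1, -4.5]
opening: 9.9
grasp_force: 58.5
```

Emit:
apply_moves([
  [2.3,0.1,10.2,0,0,0],
  [2.9,0.1,10.1,0,0,0],
  [3.4,0.2,9.9,0,0,0],
  [3.8,0.2,9.8,0,0,0],
  [4.3,0.2,9.6,0,0,0],
])

```text
time: 16.45
ee_pos: [464.1, -76.9, 165.5]
tool_rot: [0.691, 0.723, 0.0, 0.001]
force: [5.0, -2.8, -5.5]
opening: 10.2
grasp_force: 58.9
```

```bash
python3 - <<'E'
from h import *
np.set_printoptions(precision=2,suppress=True)
s=bot.get_state();p=np.array(s["ee_pos"]);print(p,s["force"],s["moment"],s["grasp_force"],s["opening"])
print("theta by z",np.arcsin((p[2]-74)/210),"by both",np.arctan2(p[2]-74,443+210-p[0]))
E
```

```text
[464.1  -76.92 165.45] [ 5.01 -2.77 -5.52] [-0.36 -0.56  0.07] 58.94114792346954 10.16602373978764
theta by z 0.4505850623839171 by both 0.4508822999828691
```

The lid tracks the arc well (0.45 rad). I continue past balance to about 0.90.

Emit:
apply_moves([
  [4.8,0.2,9.3,0,0,0],
  [5.3,0.3,9.1,0,0,0],
  [5.7,0.3,8.8,0,0,0],
  [6.1,0.3,8.5,0,0,0],
  [6.6,0.3,8.2,0,0,0],
])

```text
time: 16.95
ee_pos: [491.0, -75.5, 210.0]
tool_rot: [0.692, 0.722, -0.002, -0.001]
force: [-11.7, -2.3, 7.0]
opening: 9.5
grasp_force: 58.7
```

Emit:
apply_moves([
  [7.0,0.3,7.9,0,0,0],
  [7.3,0.4,7.5,0,0,0],
  [6.1,0.3,5.7,0,0,0],
  [6.4,0.3,5.5,0,0,0],
  [3.3,0.2,2.6,0,0,0],
])

```text
time: 17.45
ee_pos: [521.7, -73.9, 242.0]
tool_rot: [0.691, 0.722, -0.0, 0.0]
force: [-14.1, -1.1, 15.1]
opening: 9.2
grasp_force: 59.1
```

Emit:
apply_moves([
  [0,0,0,0,0,0],
  [0,0,0,0,0,0],
  [0,0,0,0,0,0],
])

```text
time: 17.75
ee_pos: [521.6, -73.9, 241.9]
tool_rot: [0.691, 0.722, -0.0, 0.001]
force: [-12.8, 0.7, 15.9]
opening: 9.3
grasp_force: 59.4
```

```bash
python3 - <<'E'
from h import *
np.set_printoptions(precision=2,suppress=True)
s=bot.get_state();p=np.array(s["ee_pos"]);print(p,s["force"],s["moment"],s["grasp_force"],s["opening"])
print("theta by z",np.arcsin((p[2]-74)/210),"by both",np.arctan2(p[2]-74,443+210-p[0]))
H=np.array([653,-67.]);
for n in("scene","top"):
    c=bot.camera(n);
    for d in bot.spot_point(n,"lid_bar")[:1]:
        th=np.linspace(.3,1.2,181);u=[np.hypot(*(proj(c,[653-210*np.cos(t)*.9988,-67-210*np.cos(t)*.05,92+210*np.sin(t)])-d["pixel"])) for t in th]
        print(n,d,th[np.argmin(u)],min(u))
E
```

```text
[521.59 -73.93 241.88] [-12.79   0.66  15.93] [-0.04  2.39  0.11] 59.41626191139221 9.324501583041673
theta by z 0.9263741570165591 by both 0.9066485860843951
scene {'pixel': [285.7, 170.4], 'conf': 0.71} 0.33999999999999997 0.28567912492032466
```

```bash
python3 - <<'E'
from h import *
c=bot.camera("scene");a=c["frame"][90:290,170:430];t=bot.camera("top")["frame"][130:260,280:450]
cv2.imwrite("pics/v9.png",np.vstack([cv2.resize(a,(450,346)),cv2.resize(t,(450,250))])[...,::-1])
for th in (.35,.5,.7,.9,1.0): print(th,proj(c,[653-210*np.cos(th)*.9988,-67-210*np.cos(th)*.05,92+210*np.sin(th)]))
E
```

```text
0.35 [285.97369976 170.15384087]
0.5 [285.87499868 167.40774902]
0.7 [285.99266795 166.41600409]
0.9 [286.42019152 168.83175345]
1.0 [286.75573481 171.41237769]
```

View pics/v9.png

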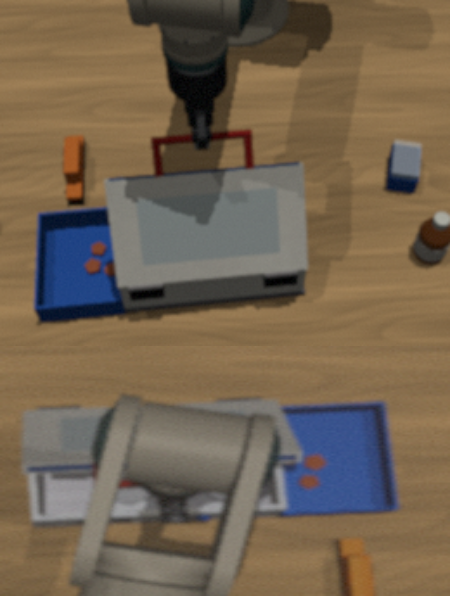

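The view shows the lid raised with the bar (around (200,140)) in the fingers, the scraper and chips in place, and the scene-camera angle ambiguous between 0.34 and 0.95. The arm pose gives about 0.91 rad, so I bring the lid back to about 0.70.

Emit:
apply_moves([
  [-3.3,-0.2,-2.6,0,0,0],
  [-6.4,-0.3,-5.5,0,0,0],
  [-6.1,-0.3,-5.7,0,0,0],
  [-5.2,-0.3,-5.2,0,0,0],
  [-4.5,-0.2,-4.6,0,0,0],
])

```text
time: 18.55
ee_pos: [496.5, -75.2, 217.1]
tool_rot: [0.691, 0.722, 0.0, 0.001]
force: [-8.1, -1.2, 8.0]
opening: 9.4
grasp_force: 59.7
```

Emit:
apply_moves([
  [-3.0,-0.1,-3.3,0,0,0],
  [-1.6,-0.1,-2.0,0,0,0],
  [0,0,0,0,0,0],
  [0,0,0,0,0,0],
  [0,0,0,0,0,0],
])

```text
time: 19.05
ee_pos: [492.1, -75.5, 211.7]
tool_rot: [0.691, 0.722, 0.0, 0.001]
force: [-9.1, -1.2, 9.0]
opening: 9.9
grasp_force: 59.7
```

```bash
python3 - <<'E'
from h import *
np.set_printoptions(precision=2,suppress=True)
s=bot.get_state();p=np.array(s["ee_pos"]);print(p,s["force"],s["moment"],s["grasp_force"],s["opening"],s["qd"])
print("theta by z",np.arcsin((p[2]-74)/210),"by both",np.arctan2(p[2]-74,443+210-p[0]),"by x",np.arccos((653-p[0])/210))
c=bot.camera("scene")
for d in bot.spot_point("scene","lid_bar")[:1]: print(d)
E
```

```text
[492.06 -75.48 211.73] [-9.07 -1.22  9.  ] [-0.11  1.22  0.11] 59.723562598228455 9.919655122377373 [ 0. -0.  0. -0.  0.  0.]
theta by z 0.7153169240736555 by both 0.7078312349054503 by x 0.6975808015520372
{'pixel': [287.7, 168.5], 'conf': 0.83}
```

The lid is steady at about 0.71 rad (0.70–0.715 by all three estimates), inside the 0.58–0.785 band.

```bash
python3 -c "
from plant import bot
print(bot.sign_off())"
```

```text
the job is handed in; nothing more can be done
None
```

The job is handed in; the result was not reported back. The last pictures show all three chips in the tray and the scraper on the bench. By arm pose the lid was raised to about 0.91 rad, and the gripper now holds it steady by the bar at about 0.71 rad, roughly 5° under balance.

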